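# Clear the banding machine's catch tray into the stirrer pan

### The job

The banding machine has dropped two finished bundles of wooden stirrers onto its sloping catch tray. Put both of them into whichever of the two steel pans already holds a bundle of stirrers, so that all three bundles lie down inside it and none rests on its rim. The stack of cups stays standing in the other pan.

Things in the scene. Friction and masses are not known exactly. Their poses are not given: they have to be found in the camera images.
- banding_machine: fixed white machine, 210 mm wide (y), with a steel catch tray on its front. Origin on the table top, below the lower end of the tray floor; x points level from there into the machine, z up. Tray floor 196 mm wide between side walls 14 mm high; a stop lip 16 mm high across its lower end.
- tray_low (a point): middle of the lower end of the catch tray's floor, 35 mm above the table; axes as the machine's. From here the floor rises towards the machine's +x at 30 degrees to the level, 92 mm higher at 160 mm.
- hood_edge (a point): middle of the lower front edge of the machine's hood, 66 mm in x and 170 mm in z from the machine's origin. The hood goes on from here up to z = 300 mm and back over the upper half of the tray, full width: it is in the way of a gripper pointing straight down on the bundles; one pointing square to the tray floor (30 degrees off vertical) clears it.
- bundle_1: finished banded bundle of flat wooden stirrers, 133 (x) x 34 (y) x 12 mm to the touch (looks 38 mm wide, 18 mm thick; solid from z = 3 to z = 15 mm), 60 g. Origin at the middle of its underside, x along its length, z up through its thickness. Lies on the catch tray, length up the slope, end at the lip, on the machine's +y side.
- bundle_2: second finished bundle, the same as bundle_1, in the half of the tray on the machine's -y side, about 90 mm beside bundle_1.
- bundle_0: a bundle of stirrers of the same size and axes that already lies in one of the two pans (either), along the pan's x near its +y end. It shows which pan is for stirrers.
- cup_stack: stack of black portion cups, upside down, 63 mm across, 61 mm high, standing in the other pan near its +y end. Origin at the middle of its underside, z up.
- pan_left: open steel pan on the robot's left, fixed. Outside 180 (x) x 228 (y) x 50 mm, walls and floor 4 mm, plus a rolled rim 6 mm wide. Origin at the middle of its underside on the table, z up.
- pan_right: the same pan on the robot's right, fixed.
Things that resemble listed ones, but are neither listed nor needed, are in the scene too. What is shaped like the bundle_2 but blue is not meant.

How it is judged:
By the outcome, as a careful person would: the job done as asked, in the order asked, and still so for the second after the job is handed in, with the robot touching nothing.
It also fails if it takes over 72 s, if anything falls off the work surface, if the arm or the gripper's body presses on something with over 40 N, if the wrist force passes 120 N, or if a joint passes its speed limit or range.

### The arm

A 6-joint arm with a two-finger parallel gripper is mounted at the origin on a cart in front of the work surface, level with it; the furniture and walls round the work are solid. World frame = base frame: x ahead of the robot, y to its left, z up, the work surface at z = 0. Lengths are in m, angles in rad, forces in N, time in s.
With the tool pointing down it reaches from about 0.4 to 0.825 m from the base axis. Payload 7 kg.
Tool frame: the origin (TCP) lies on the centre line of the jaws, within the pads' length; the fingertips stand 22 mm ahead of it and the grasp point (between the pads) lies 3 mm ahead of it; z points along the fingers, y is the line along which they close (so a half turn about z gives the same grasp; the last joint's range is limited). The gripper opens to 88 mm and grips with 3 to 60 N. Pads are 19 mm wide; open, the fingers measure 130 mm over their backs; the gripper's body (78 mm by 193 mm) begins 47 mm behind the grasp point.
Start: joints at [1.401, 0.359, 0.012, 0, -1.224, -0.288], TCP at [0.298, 0.605, 0.249] pointing down, gripper open.
Joint ranges: [-3.07, 3.07], [-1.43, 2.12], [-1.02, 1.25], [-3.03, 1.67], [-3.05, -0], [-3.03, 3.03]. Speed limits (rad/s): [2.39, 2.39, 3.01, 3.14, 3.14, 3.14].

### API

Orientations are given as [roll, pitch, yaw] about the fixed x, y, z axes, in that order (R = Rz(yaw) Ry(pitch) Rx(roll)).
In Python, from station import arm gives the robot as it stands.
- The arm moves only by the tool arm_command, never from a script. Its argument "series" is one flat list of numbers, 7 for each row, row after row: the turn, a rotation vector about the tool's x, y, z each as a share of 90 degrees, from -1 to 1, then the shift along the tool's x, y, z each as a share of 0.1 m, from -1 to 1, then the opening, from 0 (shut) to 1 (fully open). A call has 1 to 8 rows; each row is the pose to reach, as a shift and turn from the pose commanded when the call began, along the tool's axes at that moment; what a row does not reach only later rows make up. A row lasts 1/8 s, in which the tool goes at most 62.5 mm and 10.7 degrees, less where a joint would pass 70% of its speed; a pose out of reach is approached as far as the arm can. A call with a number of a shift or a turn outside -1 to 1 is refused whole. A call with a gripper value outside its range is refused whole. The fingers move at their own pace and stop on an object; "force" is the grip in N (left out, the last holds). Time passes only in rows, so rows that repeat a pose let the fingers close. It gives the time, the measured TCP pose, the force, the opening and the grip force at its end, in the units of the state.
- arm.get_state(): the state, without advancing time (a new reading comes with each control period).
- arm.grab_frame(name): name is "side" or "top" or "wrist"; returns the picture (480x640x3 uint8, blue, green, red); there is no depth.
- arm.camera_model(name): a dict with "fovy" (degrees; the focal length in pixels is half the picture's height over the tangent of half this angle, whatever the lens; pixels are square), "cx", "cy" (the principal point, pixels), "pose" (4x4, takes a point from camera to world coordinates). Camera axes: x right, y down, z forward; pixel columns grow to the right and rows downward; lengths in m; the calibration is good to about 2 mm. The wrist camera is an equidistant fisheye: a pixel r from the principal point sees the ray r / f radians off the axis. A picture is of the moment at which its call begins: read the wrist's pose just before it. camera_model takes no time and is no camera call; for the wrist camera it gives the pose at the moment of the call.
- arm.job_done(): hands the job in; it is judged then, once.
The state is a dict: "t": time; "q": joint angles; "qd": joint speeds; "joint_efforts": joint torques, N m; "eef_pos": TCP position; "ee_rot": TCP orientation; "force": force on the tool from outside, world axes, zero at the start; "moment": the same for the moment, N m; "width": finger opening in m; "gripper_force": force on a finger pad.
Only numpy, scipy, OpenCV 4.12 (cv2) and the standard library are available. Lean on these libraries where they do the work, as an engineer would, in place of code of your own. Each camera call takes 0.05 s, during which the arm holds its last target. There are 200 camera calls.

## Working session

There is one attempt and no reset: what is moved stays moved. The work goes in short steps, Python scripts to look and compute and a tool call to move; the robot and the scene stay as the last step left them, time stands still between calls to the robot, and variables do not carry over. Pictures are saved under pics/ and viewed, at most 10 in all, crops included, and the job is handed in when it is done.

Besides the shell and the picture viewer there is one more tool, called after ">>>" as name(argument=value, ...) on one line, values as JSON. arm_command: Moves the arm, as the interface text tells. Its arguments: {"type":"object","properties":{"series":{"type":"array"},"force":{"type":"number"}},"required":["series"]}

```bash
ls; mkdir -p pics; python3 - <<'E'
from station import arm
import cv2,numpy as np
s=arm.get_state();print(s)
for n in("side","top","wrist"):
    m=arm.camera_model(n);print(n,m["fovy"],m["cx"],m["cy"],np.round(m["pose"],4).tolist())
    cv2.imwrite(f"pics/{n}0.png",arm.grab_frame(n))
E
```

```text
pics
{'t': 0.0, 'q': array([ 1.40111643e+00,  3.59359683e-01,  1.10586309e-02, -3.48482105e-04,
       -1.22405593e+00, -2.88057675e-01]), 'qd': array([-0.00077934,  0.00243576,  0.00148525, -0.00053915,  0.00023055,
       -0.00316343]), 'joint_efforts': array([ 3.32790805e-04, -5.82724142e+01,  2.93051970e+01,  6.99717790e+00,
        6.76054580e-03, -1.58779017e-04]), 'eef_pos': array([0.29814545, 0.60509475, 0.24764043]), 'ee_rot': array([ 3.14000323e+00, -1.29310534e-04, -4.57856146e-01]), 'force': array([-0.7837119 , -0.57594168, -0.55680943]), 'moment': array([-0.05187464, -0.00268159,  0.04167149]), 'gripper_force': 0.0, 'width': 0.08835290052505311}
side 45.79031916787064 316.28587940422386 238.4835815699976 [[0.8148, -0.3186, 0.4844, -0.0291], [-0.5794, -0.4159, 0.701, -0.7437], [-0.0219, -0.8518, -0.5235, 0.7565], [0.0, 0.0, 0.0, 1.0]]
top 54.11496894595635 320.75426558815195 245.20999266412366 [[0.0084, -0.983, 0.1837, 0.333], [-0.9998, -0.0111, -0.0134, 0.0815], [0.0152, -0.1835, -0.9829, 1.288], [0.0, 0.0, 0.0, 1.0]]
wrist 65.70646984690485 322.86091121755004 235.8151722537559 [[-0.4423, -0.8637, -0.2415, 0.3625], [-0.8969, 0.4266, 0.117, 0.5732], [0.002, 0.2683, -0.9633, 0.384], [0.0, 0.0, 0.0, 1.0]]
```

View pics/top0.png

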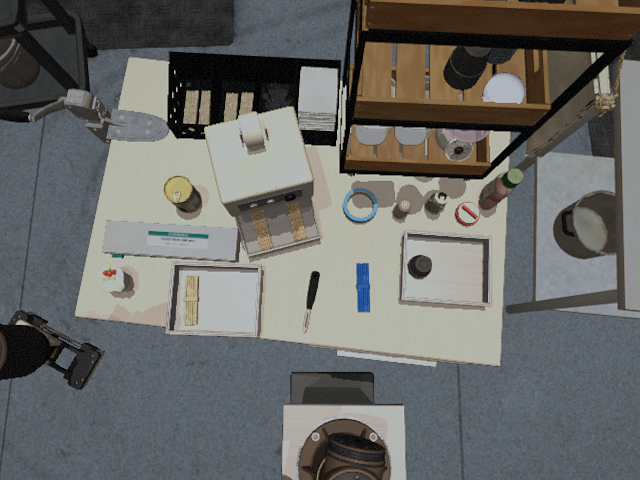

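View pics/side0.png

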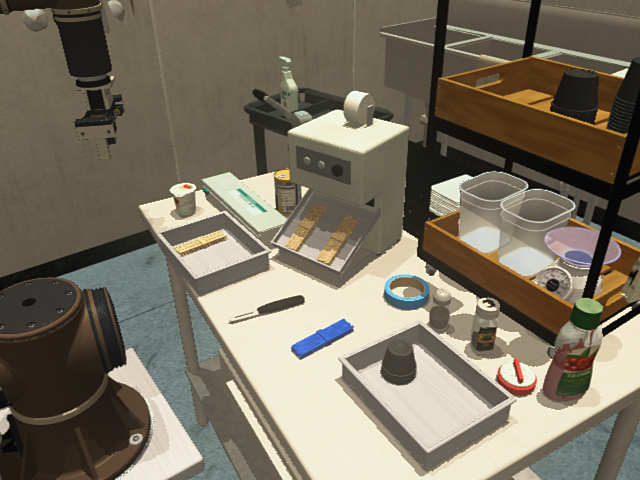

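The left pan (top px 165–263, 265–335) already holds bundle_0 and the right pan holds the cups. On the tray, bundle_1 is at about top px (262,228) and bundle_2 at about (295,220). The blue bundle at (363,287) is a decoy, and the strips in the black crate aren't meant either. Next I'll measure the tan strips in both views and confirm with a crop.

```bash
cat > h.py <<'E'
import cv2,numpy as np
from station import arm
def ray(name,uv,m=None):
    m=m or arm.camera_model(name);P=np.array(m["pose"]);f=240/np.tan(np.radians(m["fovy"])/2)
    d=np.array([(uv[0]-m["cx"])/f,(uv[1]-m["cy"])/f,1.])
    if name=="wrist":
        r=np.hypot(d[0],d[1]);d=np.r_[d[:2]/r*np.sin(r),np.cos(r)]
    return P[:3,3],P[:3,:3]@d
def onz(name,uv,z):
    o,d=ray(name,uv);return o+d*(z-o[2])/d[2]
def tri(*obs):
    A=np.zeros((3,3));b=np.zeros(3);L=[]
    for n,uv in obs:
        o,d=ray(n,uv);d=d/np.linalg.norm(d);M=np.eye(3)-np.outer(d,d);A+=M;b+=M@o;L.append((o,M))
    p=np.linalg.solve(A,b);return p,max(np.linalg.norm(M@(p-o)) for o,M in L)
E
python3 - <<'E'
import cv2,numpy as np
from h import *
rois={"top":(160,185,330,345),"side":(160,190,390,300)}
out=[]
for n,(a,b,c,d) in rois.items():
    im=cv2.imread(f"pics/{n}0.png");h=cv2.cvtColor(im,cv2.COLOR_BGR2HSV)
    mk=cv2.inRange(h,(10,75,90),(30,255,255));mk=cv2.morphologyEx(mk,cv2.MORPH_CLOSE,np.ones((3,3)))
    z=np.zeros_like(mk);z[b:d,a:c]=mk[b:d,a:c]
    for k in cv2.findContours(z,0,2)[0]:
        if cv2.contourArea(k)>80:
            r=cv2.minAreaRect(k);print(n,cv2.contourArea(k),np.round(r[0]),np.round(r[1]),cv2.boxPoints(r).round(1).tolist())
    out.append(cv2.resize(im[b:d,a:c],(400,300 if n=="side" else 376)))
c=np.zeros((400,800,3),np.uint8);c[:376,:400]=out[0];c[:300,400:]=out[1]
cv2.imwrite("pics/crop0.png",c)
E
```

```text
top 243.5 [191. 300.] [13. 48.] [[184.10000610351562, 323.70001220703125], [185.60000610351562, 275.70001220703125], [198.3000030517578, 276.1000061035156], [196.8000030517578, 324.20001220703125]]
top 434.5 [261. 230.] [39. 14.] [[249.1999969482422, 213.1999969482422], [262.20001220703125, 209.3000030517578], [273.29998779296875, 246.5], [260.29998779296875, 250.39999389648438]]
top 418.5 [296. 221.] [38. 13.] [[284.79998779296875, 204.3000030517578], [297.79998779296875, 201.10000610351562], [306.8999938964844, 237.5], [293.8999938964844, 240.8000030517578]]
top 390.0 [178. 194.] [17. 28.] [[164.0, 185.0], [192.0, 185.0], [192.0, 202.0], [164.0, 202.0]]
side 514.0 [200. 242.] [12. 53.] [[173.1999969482422, 245.6999969482422], [223.3000030517578, 227.5], [227.5, 239.1999969482422], [177.39999389648438, 257.3999938964844]]
side 770.0 [338. 239.] [16. 56.] [[315.8999938964844, 258.70001220703125], [345.5, 210.89999389648438], [359.5, 219.60000610351562], [329.8999938964844, 267.3999938964844]]
side 700.0 [305. 227.] [15. 54.] [[284.1000061035156, 245.39999389648438], [314.20001220703125, 200.1999969482422], [326.8999938964844, 208.60000610351562], [296.79998779296875, 253.8000030517578]]
```

View pics/crop0.png

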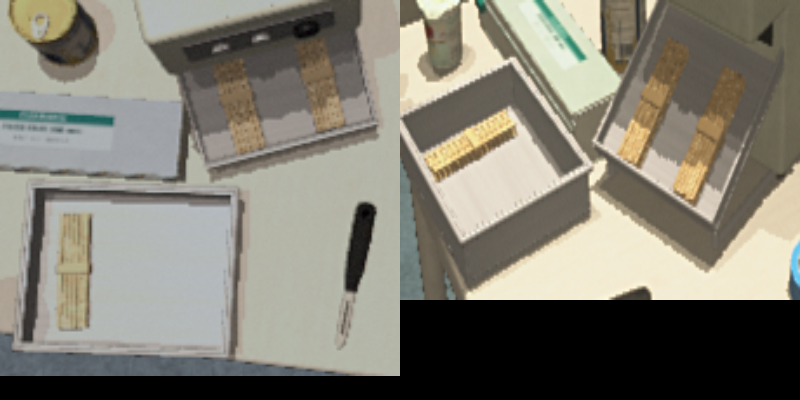

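The crop confirms that both tan bundles are on the tray, and that the left pan holds the third along its x near its +y end. Now I'll triangulate.

```bash
python3 - <<'E'
from h import *
B={1:dict(tl=(260.3,250.4),tr=(273.3,246.5),sl=(284.1,245.4),sr=(296.8,253.8)),2:dict(tl=(293.9,240.8),tr=(306.9,237.5),sl=(315.9,258.7),sr=(329.9,267.4))}
for k,b in B.items():
    for e in "lr": print(k,e,*[np.round(v*1000,1) for v in tri(("top",b["t"+e]),("side",b["s"+e]))])
# side-view centre points of lower/upper ends, cast on tray-top plane for yaw guess
low={k:np.mean([tri(("top",b["t"+e]),("side",b["s"+e]))[0] for e in "lr"],0) for k,b in B.items()}
up={1:np.mean([(314.2,200.2),(326.9,208.6)],0),2:np.mean([(345.5,210.9),(359.5,219.6)],0)}
y=low[1]-low[2];print("beside",np.round(y,4),np.linalg.norm(y)); yaw=np.arctan2(-y[0],y[1]);print("yaw",np.degrees(yaw))
for k in B:
    for yw in (yaw,np.radians(15)):
        n=np.array([-np.cos(yw)*.5,-np.sin(yw)*.5,.866]);o,d=ray("side",up[k]);p=o+d*(n@(low[k]-o))/(n@d)
        v=p-low[k];print(k,"up",p.round(4),"len",np.linalg.norm(v).round(4),"yaw",np.degrees(np.arctan2(v[1],v[0])).round(1))
# tray lip corners, roof corners
print("lip",tri(("top",(249.2,259.5)),("side",(160+230*.0+598/400*230-230-0,190+145*110/300)))[0])
# pan: rim at z=.05
for uv in((170,267),(262,265),(258,334),(168,333)):print("pan",onz("top",uv,.05).round(4))
for uv in((184.1,323.7),(185.6,275.7),(198.3,276.1),(196.8,324.2)):print("b0",onz("top",uv,.022).round(4))
E
```

```text
1 l [548.9 226.2  47.6] 0.1
1 r [561.9 192.8  36.3] 0.1
2 l [576.5 136.8  46.3] 0.3
2 r [588.7 101.7  36.4] 1.1
beside [-0.0272  0.0902  0.0006] 0.09420962450564276
yaw 16.797747631179107
1 up [0.6681 0.2434 0.1099] len 0.136 yaw 16.8
1 up [0.6681 0.2435 0.1099] len 0.136 yaw 16.8
2 up [0.6958 0.1549 0.1098] len 0.137 yaw 17.5
2 up [0.6958 0.1549 0.1098] len 0.137 yaw 17.5
lip [0.52961078 0.25225683 0.04697006]
pan [0.5012 0.4629 0.05  ]
pan [0.5091 0.2202 0.05  ]
pan [0.329  0.2249 0.05  ]
pan [0.3296 0.4565 0.05  ]
b0 [0.3541 0.4242 0.022 ]
b0 [0.4818 0.428  0.022 ]
b0 [0.481  0.3939 0.022 ]
b0 [0.3531 0.3907 0.022 ]
```

```bash
cat >> h.py <<'E'
from scipy.spatial.transform import Rotation as Ro, Slerp
def slopeR(yaw,tilt=np.pi/6):
    c,s=np.cos(yaw),np.sin(yaw);z=np.array([np.sin(tilt)*c,np.sin(tilt)*s,-np.cos(tilt)]);x=np.array([np.cos(tilt)*c,np.cos(tilt)*s,np.sin(tilt)])
    return Ro.from_matrix(np.c_[x,np.cross(z,x),z])
def plan(p,R,wps):
    "numbers (turn, shift) of each call through waypoints, split so that every share is within 1"
    for q,Q in wps:
        n=max(1,int(np.ceil(max(abs(R.inv().apply(q-p)).max()/.09,(R.inv()*Q).magnitude()/1.2))))
        S=Slerp([0,1],Ro.concatenate([R,Q]));p0=p
        for i in range(1,n+1):
            q1=p0+(q-p0)*i/n;Q1=S(i/n)
            r=np.round((R.inv()*Q1).as_rotvec()/(np.pi/2),2);d=np.round(R.inv().apply(q1-p)/.1,2)
            rows=max(np.linalg.norm(d)*100/62.5,np.linalg.norm(r)*90/10.7)
            p=p+R.apply(d*.1);R=R*Ro.from_rotvec(r*np.pi/2)
            print(r.tolist(),d.tolist(),"rows>%.1f"%rows,"->",p.round(3))
        print("--")
    return p,R
def now():
    s=arm.get_state();return np.array(s["eef_pos"]),Ro.from_euler("xyz",s["ee_rot"])
E
python3 - <<'E'
from h import *
p,R=now()
Q=slopeR(np.radians(17))
plan(p,R,[(np.array([.42,.30,.27]),slopeR(.2,.2)),(np.array([.552,.166,.172]),Q)])
E
```

```text
[0.01, 0.04, -0.14] [0.81, 0.73, -0.07] rows>1.7 -> [0.339 0.504 0.255]
[0.02, 0.04, -0.14] [0.64, 0.9, -0.04] rows>1.8 -> [0.379 0.401 0.262]
[0.01, 0.04, -0.14] [0.43, 1.01, -0.04] rows>1.8 -> [0.42 0.3  0.27]
--
[0.01, 0.1, -0.03] [0.41, 0.79, 0.58] rows>1.7 -> [0.486 0.233 0.221]
[0.01, 0.11, -0.02] [0.27, 0.81, 0.63] rows>1.7 -> [0.552 0.166 0.171]
--
```

>>> arm_command(series=[0.01,0.04,-0.14,0.81,0.73,-0.07,0.55,0.01,0.04,-0.14,0.81,0.73,-0.07,0.55,0.01,0.04,-0.14,0.81,0.73,-0.07,0.55])

```text
t: 0.52
eef_pos: [0.3393, 0.5015, 0.2563]
ee_rot: [-3.133, -0.064, -0.239]
force: [-0.7, 0.0, -0.0]
width: 0.0633
gripper_force: 0.0
```

>>> arm_command(series=[0.02,0.04,-0.14,0.64,0.9,-0.04,0.55,0.02,0.04,-0.14,0.64,0.9,-0.04,0.55,0.02,0.04,-0.14,0.64,0.9,-0.04,0.55])

```text
t: 0.9
eef_pos: [0.3797, 0.3994, 0.2634]
ee_rot: [-3.122, -0.13, -0.02]
force: [1.1, 0.6, 0.4]
width: 0.0485
gripper_force: 0.0
```

>>> arm_command(series=[0.01,0.04,-0.14,0.43,1.0,-0.04,0.55,0.01,0.04,-0.14,0.43,1.0,-0.04,0.55,0.01,0.04,-0.14,0.43,1.0,-0.04,0.55])

```text
t: 1.27
eef_pos: [0.4203, 0.2994, 0.271]
ee_rot: [3.141, -0.196, 0.202]
force: [0.0, 1.0, -0.2]
width: 0.0481
gripper_force: 0.0
```

>>> arm_command(series=[0.01,0.1,-0.03,0.41,0.79,0.58,0.55,0.01,0.1,-0.03,0.41,0.79,0.58,0.55,0.01,0.1,-0.03,0.41,0.79,0.58,0.55])

```text
t: 1.65
eef_pos: [0.4863, 0.2321, 0.2194]
ee_rot: [3.14, -0.349, 0.251]
force: [0.9, 0.1, 0.2]
width: 0.0482
gripper_force: 0.0
```

>>> arm_command(series=[0.01,0.11,-0.02,0.27,0.81,0.63,0.55,0.01,0.11,-0.02,0.27,0.81,0.63,0.55,0.01,0.11,-0.02,0.27,0.81,0.63,0.55,0.01,0.11,-0.02,0.27,0.81,0.63,0.55])

```text
t: 2.15
eef_pos: [0.5581, 0.1657, 0.1817]
ee_rot: [-3.137, -0.509, 0.283]
force: [-0.9, -2.1, -1.0]
width: 0.0483
gripper_force: 0.0
```

```bash
python3 - <<'E'
from h import *
s=arm.get_state();print(s["t"],s["eef_pos"],s["ee_rot"],s["q"],s["qd"].round(3),s["width"])
m=arm.camera_model("wrist");im=arm.grab_frame("wrist");cv2.imwrite("pics/w1.png",im);np.save("w1.npy",m["pose"])
h=cv2.cvtColor(im,cv2.COLOR_BGR2HSV);mk=cv2.inRange(h,(10,75,90),(30,255,255));mk=cv2.morphologyEx(mk,cv2.MORPH_CLOSE,np.ones((5,5)))
for k in cv2.findContours(mk,0,2)[0]:
    if cv2.contourArea(k)>1000:
        r=cv2.minAreaRect(k);print(cv2.contourArea(k),np.round(r[0]),np.round(r[1]),cv2.boxPoints(r).round(1).tolist())
E
```

```text
2.15 [0.55811444 0.16565905 0.18167846] [-3.13700575 -0.50881908  0.28317275] [ 0.4640056   0.02099196 -1.01341946  1.18572608 -0.08978634  0.22820656] [ 0.092 -0.025  0.002 -0.164 -0.089  0.055] 0.048277735620856126
3861.5 [380. 369.] [ 22. 362.] [[198.60000610351562, 367.20001220703125], [560.5, 349.29998779296875], [561.5999755859375, 371.3999938964844], [199.6999969482422, 389.3999938964844]]
6007.0 [394. 228.] [ 50. 162.] [[366.29998779296875, 307.8999938964844], [371.20001220703125, 145.8000030517578], [421.3999938964844, 147.3000030517578], [416.6000061035156, 309.3999938964844]]
6495.5 [265. 225.] [161.  50.] [[240.0, 145.0], [290.0, 145.0], [290.0, 306.0], [240.0, 306.0]]
```

View pics/w1.png

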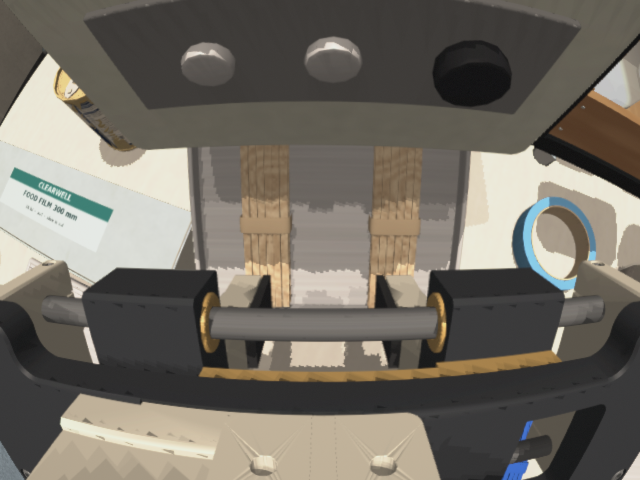

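The wrist view shows bundle_1 at u 240–290 with its band centre at (266,225), and bundle_2 at u 371–421 with its band at (396,226). The tray walls are at u≈197 and u≈463. The arm stopped close to q3's limit with q5≈0, so before going further I'll triangulate the bands and fit the arm's link lengths.

```bash
cat >> h.py <<'E'
def fk(q,k):
    a1,d1,L1,a3,L2,Lt=k
    b=Ro.from_euler("ZY",[q[0],q[1]]);p=Ro.from_euler("Z",q[0]).apply([a1,0,d1])+b.apply([0,0,L1])
    c=b*Ro.from_euler("Y",-q[2]);p=p+c.apply([L2,0,a3])
    w=c*Ro.from_euler("XYX",[S4*q[3],-q[4],S6*q[5]])
    return p+w.apply([Lt,0,0]),w
S4,S6=1,1
E
python3 - <<'E'
import h;from h import *
from scipy.optimize import least_squares
s=[([1.40111643,.359359683,.0110586,-.000348,-1.22405593,-.288058],[.29814545,.60509475,.24764],[3.14,-.00013,-.45786]),
([.4640056,.02099196,-1.01341946,1.18572608,-.08978634,.22820656],[.55811444,.16565905,.18167846],[-3.13700575,-.50881908,.28317275])]
pr=np.array([.05,.33,.44,.035,.45,.25])
for h.S4 in(1,-1):
    f=lambda k:np.r_[np.concatenate([h.fk(q,k)[0]-p for q,p,_ in s])*1e3,(k-pr)*5]
    r=least_squares(f,pr);print(h.S4,r.x.round(3),r.fun[:6].round(1))
    print([ (h.fk(q,pr)[1].apply([1,0,0]).round(3),Ro.from_euler("xyz",e).apply([0,0,1]).round(3)) for q,p,e in s])
m=arm.camera_model("wrist");m["pose"]=np.load("w1.npy")
o_=h.ray
h.ray=lambda n,uv:o_(n,uv,m) if n=="wrist" else o_(n,uv)
P={}
for b,w,sd in((1,(265.5,225),(305.5,227)),(2,(396,226.5),(337.7,239.5))):
    P[b],e=h.tri(("wrist",w),("side",sd));print(b,P[b].round(4),e.round(4))
d=P[1]-P[2];print(np.linalg.norm(d),d, np.degrees(np.arctan2(-d[0],d[1])))
yaw=np.radians(17);u=np.array([.866*np.cos(yaw),.866*np.sin(yaw),.5]);n=np.array([-.5*np.cos(yaw),-.5*np.sin(yaw),.866])
on=lambda uv,c:(lambda o,dd:o+dd*(n@(c-o))/(n@dd))(*h.ray("wrist",uv))
c=(P[1]+P[2])/2;lat=np.array([-np.sin(yaw),np.cos(yaw),0])
for nm,uv,off in(("b1 up l",(240.5,150),0),("b1 up r",(289.5,150),0),("b1 lo l",(245,270),0),("b1 lo r",(291,290),0),("b2 up l",(372,150),0),("b2 up r",(421,150),0),("b2 lo r",(416,265),0),("wall l",(201,150),-.018),("wall r",(459,150),-.018)):
    v=on(uv,c+n*off)-c;print(nm,"lat %.4f s %.4f"%(v@lat,v@u))
E
```

```text
1 [ 1.223 -0.544 -0.749  0.167 -0.396 -1.2  ] [-1.893e+02  3.250e+01  1.000e-01 -9.000e-01  1.700e+00 -1.000e-01]
[(array([ 0.   , -0.002, -1.   ]), array([-0.001, -0.001, -1.   ])), (array([ 0.392,  0.289, -0.873]), array([ 0.466,  0.141, -0.873]))]
-1 [-0.275  0.756  1.052 -0.081  0.618  1.207] [-189.3   32.4   -0.    -0.6    1.2    0. ]
[(array([-0.001, -0.001, -1.   ]), array([-0.001, -0.001, -1.   ])), (array([ 0.466,  0.141, -0.873]), array([ 0.466,  0.141, -0.873]))]
1 [0.6105 0.2251 0.0761] 0.0002
2 [0.636  0.1331 0.0768] 0.0001
0.09542776608689768 [-0.02557911  0.09193304 -0.00069567] 15.54849739660092
b1 up l lat 0.0630 s 0.0562
b1 up r lat 0.0282 s 0.0550
b1 lo l lat 0.0654 s -0.0339
b1 lo r lat 0.0308 s -0.0506
b2 up l lat -0.0293 s 0.0544
b2 up r lat -0.0647 s 0.0551
b2 lo r lat -0.0651 s -0.0317
wall l lat 0.0985 s 0.0571
wall r lat -0.1006 s 0.0552
```

```bash
cat >> h.py <<'E'
S4=-1
def FK(q,k): p,w=fk(q,k[:6]);return p+[k[6],k[7],0],w
E
python3 - <<'E'
import h;from h import *
from scipy.optimize import least_squares
s=[([1.40111643,.359359683,.0110586,-.000348,-1.22405593,-.288058],[.29814545,.60509475,.24764]),
([.4640056,.02099196,-1.01341946,1.18572608,-.08978634,.22820656],[.55811444,.16565905,.18167846])]
for pr in([.05,.33,.44,.035,.42,.35,.2,0],[.04,.33,.445,.04,.44,.35,.2,0],[.0,.36,.455,.0,.48,.3,.2,0]):
    pr=np.array(pr);f=lambda k:np.r_[np.concatenate([FK(q,k)[0]-p for q,p in s])*1e3,(k-pr)*5]
    r=least_squares(f,pr);k=r.x;print(k.round(4),r.fun[:6].round(1))
    # IK of tilted grasps: TCP at 24 mm above floor at band mid, shifted s by -8 mm
    yaw=np.radians(17);u=np.array([.866*np.cos(yaw),.866*np.sin(yaw),.5]);n=np.array([-.5*np.cos(yaw),-.5*np.sin(yaw),.866])
    for c in([.6105,.2251,.0761],[.636,.1331,.0768]):
      for up in(.006,.08):
       for tl in(30,24,18):
        p=np.array(c)-.008*u+up*n;z=slopeR(yaw,np.radians(tl)).apply([0,0,1])
        g=lambda q:np.r_[(FK(np.r_[q,0],k)[0]-p)*10,FK(np.r_[q,0],k)[1].apply([1,0,0])-z]
        lo=[-3,-1.43,-1.02,-3.03,-3.05];hi=[3,2.12,1.25,1.67,0]
        best=min((least_squares(g,x0,bounds=(lo,hi)) for x0 in([.3,.5,-.5,0,-.5],[.3,.5,-.5,1.4,-.3],[.3,.5,-.5,-2.9,-.4])),key=lambda r:r.cost)
        print(c[1],up,tl,best.x.round(2),"%.4f"%best.cost)
E
```

```text
[ 0.1126  0.3367  0.5122 -0.1012  0.3597  0.3506  0.1977  0.0179] [-0. -0.  0.  0.  0. -0.]
0.2251 0.006 30 [ 0.41  0.7  -1.02 -3.03 -0.64] 0.0086
0.2251 0.006 24 [ 0.44  0.57 -0.92 -3.03 -0.31] 0.0045
0.2251 0.006 18 [ 0.52  0.49 -0.8   1.67 -0.07] 0.0004
0.2251 0.08 30 [ 0.62  0.24 -0.94  1.67 -0.16] 0.0051
0.2251 0.08 24 [ 0.58  0.24 -0.94  1.67 -0.11] 0.0000
0.2251 0.08 18 [ 0.55  0.21 -0.84  0.35 -0.23] 0.0000
0.1331 0.006 30 [ 0.21  0.68 -1.02 -3.03 -0.59] 0.0020
0.1331 0.006 24 [ 0.22  0.6  -0.97 -3.03 -0.42] 0.0001
0.1331 0.006 18 [ 0.24  0.51 -0.86 -2.99 -0.11] 0.0000
0.1331 0.08 30 [ 0.22  0.27 -1.02 -2.93 -0.18] 0.0020
0.1331 0.08 24 [ 0.23  0.24 -0.98 -2.7  -0.07] 0.0000
0.1331 0.08 18 [ 0.24  0.2  -0.87 -0.1  -0.19] 0.0000
[ 0.1071  0.3385  0.5189 -0.1011  0.3622  0.358   0.1978  0.0186] [-0. -0.  0.  0.  0. -0.]
0.2251 0.006 30 [ 0.41  0.69 -1.02 -3.03 -0.62] 0.0085
0.2251 0.006 24 [ 0.44  0.56 -0.92 -3.03 -0.31] 0.0044
0.2251 0.006 18 [ 0.52  0.49 -0.81  1.67 -0.07] 0.0003
0.2251 0.08 30 [ 0.62  0.24 -0.94  1.67 -0.16] 0.0050
0.2251 0.08 24 [ 0.58  0.24 -0.94  1.67 -0.
[... 437 characters left out ...]
66   0.1979  0.0194] [ 0. -0.  0. -0.  0. -0.]
0.2251 0.006 30 [ 0.41  0.72 -1.01 -3.03 -0.65] 0.0081
0.2251 0.006 24 [ 0.44  0.57 -0.9  -3.03 -0.29] 0.0043
0.2251 0.006 18 [ 0.52  0.5  -0.79  1.67 -0.07] 0.0002
0.2251 0.08 30 [ 0.63  0.25 -0.94  1.67 -0.16] 0.0048
0.2251 0.08 24 [ 0.58  0.25 -0.93  1.67 -0.12] 0.0000
0.2251 0.08 18 [ 0.55  0.21 -0.83  0.34 -0.24] 0.0000
0.1331 0.006 30 [ 0.2   0.72 -1.02 -3.03 -0.66] 0.0009
0.1331 0.006 24 [ 0.22  0.6  -0.95 -3.03 -0.39] 0.0001
0.1331 0.006 18 [ 0.24  0.51 -0.84 -2.94 -0.09] 0.0000
0.1331 0.08 30 [ 0.21  0.28 -1.02 -2.93 -0.21] 0.0015
0.1331 0.08 24 [ 0.22  0.24 -0.97 -2.59 -0.06] 0.0000
0.1331 0.08 18 [ 0.23  0.19 -0.86 -0.1  -0.21] 0.0000
```

```bash
python3 - <<'E'
import h;from h import *
m=arm.camera_model("wrist");m["pose"]=np.load("w1.npy");o_=h.ray
h.ray=lambda n,uv:o_(n,uv,m) if n=="wrist" else o_(n,uv)
g=cv2.cvtColor(cv2.imread("pics/w1.png"),cv2.COLOR_BGR2GRAY).astype(int)
# hood lower edge on columns above the tray: strongest row step near v=147
pts=[]
for u in list(range(205,236,6))+list(range(296,368,6))+list(range(426,455,6)):
    col=g[130:165,u];v=130+np.argmax(abs(np.diff(col)))+.5;pts.append(h.onz("wrist",(u,v),.17))
pts=np.array(pts);l=np.polyfit(pts[:,1],pts[:,0],1);res=pts[:,0]-np.polyval(l,pts[:,1]);l=np.polyfit(pts[abs(res)<.003][:,1],pts[abs(res)<.003][:,0],1)
yaw=np.arctan(-l[0]);print("hood line yaw",np.degrees(yaw),"x at y=.18",np.polyval(l,.18),res.round(3).tolist())
for yw in(yaw,np.radians(16.5)):
    X=np.array([np.cos(yw),np.sin(yw),0]);Y=np.array([-np.sin(yw),np.cos(yw),0]);he=np.array([np.polyval(l,.18),.18,.17])
    T0=he-X*.066;T0[2]=.035;u=X*.866+np.array([0,0,.5]);n=-X*.5+np.array([0,0,.866])
    def cast(nm,uv,hh):
        o,d=h.ray(nm,uv);p=o+d*((n@(T0+n*hh-o))/(n@d));return (p-T0)@u,(p-T0)@Y,p
    L=[cast("wrist",uv,.0)[1] for uv in((201,150),(459,150))];mid=np.mean(L);T=T0+Y*mid;print("T",T.round(4),"wall width",L[0]-L[1])
    T0=T
    for nm,nn,uv in(("b1 w","wrist",(265.5,225)),("b1 side","side",(305.5,227)),("b2 w","wrist",(396,226.5)),("b2 side","side",(337.7,239.5)),("b1 lowtop","top",(266.8,248.5)),("b2 lowtop","top",(300.4,239.2)),("b1 up","wrist",(265,150)),("b2 up","wrist",(396.5,150))):
        s,y,p=cast(nn,uv,.018);print(nm,"s %.4f lat %.4f"%(s,y),p.round(4))
E
```

```text
hood line yaw 15.505558816221358 x at y=.18 0.6402567195606418 [-0.0, -0.0, -0.0, 0.0, 0.0, -0.0, 0.001, -0.0, -0.0, 0.0, 0.0, 0.0, 0.0, 0.0, 0.0, 0.0, -0.0, -0.0, -0.0, -0.0, 0.0, -0.0, -0.0]
T [0.5754 0.1668 0.035 ] wall width 0.19416447979497392
b1 w s 0.0653 lat 0.0454 [0.6091 0.2233 0.0832]
b1 side s 0.0603 lat 0.0417 [0.6059 0.2185 0.0807]
b2 w s 0.0654 lat -0.0474 [0.634  0.1339 0.0833]
b2 side s 0.0610 lat -0.0529 [0.6318 0.1276 0.0811]
b1 lowtop s -0.0009 lat 0.0462 [0.5537 0.2088 0.0502]
b2 lowtop s 0.0007 lat -0.0469 [0.5799 0.1194 0.051 ]
b1 up s 0.1183 lat 0.0447 [0.6535 0.2348 0.1097]
b2 up s 0.1196 lat -0.0450 [0.6786 0.1487 0.1104]
T [0.5759 0.1648 0.035 ] wall width 0.19417994109315675
b1 w s 0.0662 lat 0.0466 [0.609  0.2232 0.0837]
b1 side s 0.0608 lat 0.0427 [0.6057 0.2182 0.081 ]
b2 w s 0.0647 lat -0.0462 [0.6342 0.1339 0.0829]
b2 side s 0.0604 lat -0.0513 [0.632  0.1279 0.0808]
b1 lowtop s 0.0001 lat 0.0485 [0.5536 0.2087 0.0506]
b2 lowtop s -0.0000 lat -0.0446 [0.58   0.1194 0.0506]
b1 up s 0.1191 lat 0.0451 [0.6534 0.2347 0.1101]
b2 up s 0.1189 lat -0.0446 [0.6787 0.1487 0.1101]
```

The machine fits well: yaw 15.5°, tray_low at (0.575, 0.167, 0.035), and the walls come out 194 mm apart against a given 196. The bundle middles are at s=66 mm, lateral +45.5 and −47 mm. For room at the joints I'll grasp at 15° off vertical, lower on the bundles, with the camera turned downslope. First I'll back off and half-turn.

```bash
cat >> h.py <<'E'
YAW=np.radians(15.5);T=np.array([.5754,.1668,.035])
MX=np.array([np.cos(YAW),np.sin(YAW),0]);MY=np.array([-np.sin(YAW),np.cos(YAW),0]);Z=np.array([0,0,1.])
U=MX*np.cos(np.pi/6)+Z*.5;N=-MX*.5+Z*np.cos(np.pi/6);FL=Ro.from_euler("z",np.pi)
def grasp(lat,s=.045,h=.0045,tilt=15,yaw=YAW):
    R=slopeR(yaw,np.radians(tilt))*FL;return T+U*s+MY*lat+N*h-.022*R.apply([0,0,1]),R
E
python3 - <<'E'
from h import *
p,R=now()
A=np.array([.46,.15,.26]);f=lambda a:slopeR(.25,.2)*Ro.from_euler("z",a)
p,R=plan(p,R,[(A,f(0)),(A,f(np.pi/3)),(A,f(2*np.pi/3)),(A,f(np.pi))])
g,Q=grasp(.0457);v=Q.apply([0,0,1]);print(g,Q.as_euler("xyz"))
plan(p,R,[(g-.09*v,Q),(g,Q)])
E
```

```text
[-0.0, -0.1, 0.01] [-0.24, -0.06, -0.58] rows>1.0 -> [0.509 0.158 0.221]
[-0.01, -0.1, 0.01] [-0.32, -0.06, -0.54] rows>1.0 -> [0.46  0.15  0.261]
--
[0.0, 0.0, 0.67] [-0.0, -0.0, 0.01] rows>5.6 -> [0.46 0.15 0.26]
--
[0.0, -0.0, 0.66] [-0.0, 0.0, -0.0] rows>5.6 -> [0.46 0.15 0.26]
--
[0.0, -0.0, 0.67] [0.0, 0.0, -0.0] rows>5.6 -> [0.46 0.15 0.26]
--
[0.59308589 0.21912955 0.08264748] [ 3.14159265  0.26179939 -2.87106662]
[-0.0, -0.02, -0.01] [-0.51, 0.17, 0.56] rows>1.2 -> [0.515 0.182 0.214]
[-0.0, -0.02, -0.0] [-0.5, 0.16, 0.58] rows>1.3 -> [0.57  0.213 0.169]
--
[-0.0, -0.0, -0.0] [-0.01, 0.0, 0.9] rows>1.4 -> [0.594 0.219 0.082]
--
```

>>> arm_command(series=[0,-0.1,0.01,-0.24,-0.06,-0.58,0.55,0,-0.1,0.01,-0.24,-0.06,-0.58,0.55,0,-0.1,0.01,-0.24,-0.06,-0.58,0.55])

```text
t: 2.58
eef_pos: [0.5296, 0.149, 0.2246]
ee_rot: [3.131, -0.386, 0.263]
force: [3.8, -3.1, 1.4]
width: 0.0479
gripper_force: 0.0
```

>>> arm_command(series=[-0.01,-0.1,0.01,-0.32,-0.06,-0.54,0.55,-0.01,-0.1,0.01,-0.32,-0.06,-0.54,0.55,-0.01,-0.1,0.01,-0.32,-0.06,-0.54,0.55])

```text
t: 2.95
eef_pos: [0.481, 0.1427, 0.2632]
ee_rot: [3.12, -0.234, 0.245]
force: [-0.4, 0.1, -0.5]
width: 0.0484
gripper_force: 0.0
```

```bash
python3 - <<'E'
from h import *
s=arm.get_state();print(s["t"],s["eef_pos"].round(4),s["ee_rot"].round(3),s["q"].round(4).tolist(),s["qd"].round(2),s["force"].round(1))
E
```

```text
2.95 [0.481  0.1427 0.2632] [ 3.12  -0.234  0.245] [0.7818, -0.0833, -0.5743, 0.1765, -0.8958, 0.9337] [-0.03  0.02 -0.05  0.03  0.05 -0.01] [-0.4  0.1 -0.5]
```

```bash
cat >> h.py <<'E'
SM=[([1.40111643,.359359683,.0110586,-.000348,-1.22405593,-.288058],[.29814545,.60509475,.24764]),
([.4640056,.02099196,-1.01341946,1.18572608,-.08978634,.22820656],[.55811444,.16565905,.18167846]),
([.7818,-.0833,-.5743,.1765,-.8958,.9337],[.481,.1427,.2632])]
def FK(q,k):
    p,w=fk(q,k[:6]);b=Ro.from_euler("ZYX",[q[0],q[1]-q[2],-q[3]]);return p+b.apply([0,k[6],0]),w
E
cat > fit.py <<'E'
from h import *
from scipy.optimize import least_squares
pr=np.array([.0,.3,.45,0,.5,.36,-.19])
r=least_squares(lambda k:np.r_[np.concatenate([FK(q,k)[0]-p for q,p in SM])*1e3,(k-pr)*2],pr);k=r.x;print(k.round(4),r.fun[:9].round(1))
np.save("k.npy",k)
lo=[-3.07,-1.43,-1.02,-3.03,-3.05,-3.03];hi=[3.07,2.12,1.25,1.67,0,3.03]
B=Ro.from_matrix(np.array([[0,0,1],[0,1,0],[-1,0,0]]).T) # placeholder
# flange-to-tool rotation from start sample
w0=FK(SM[0][0],k)[1];C=w0.inv()*Ro.from_euler("xyz",[3.14,-.00013,-.45786])
def ik(p,R,x0s):
    g=lambda q:(lambda P,w:np.r_[(P-p)*10,((w*C).inv()*R).as_rotvec()])(*FK(q,k))
    return sorted((least_squares(g,np.clip(x,np.array(lo)+.01,np.array(hi)-.01),bounds=(lo,hi)) for x in x0s),key=lambda r:r.cost)
if __name__=="__main__":
  rng=np.random.default_rng(0);X=[rng.uniform([-.5,-.5,-1,-3,-2,-3],[1.5,1.2,1,1.6,0,3]) for _ in range(25)]
  for fl in(0,1):
   for lat in(.0457,-.0472):
    for tl in(30,22,15):
     for up in(0,.09):
      p,R=grasp(lat,tilt=tl);
      p=p-up*R.apply([0,0,1]);R=R if fl else R*FL
      S=[];
      for r in ik(p,R,X):
        if r.cost<1e-6 and not any(abs(r.x-t).max()<.05 for t in S):S.append(r.x)
      print("flip" if fl else "x up",lat,tl,up,[t.round(2).tolist() for t in S])
E
python3 fit.py
```

```text
[ 0.000e+00  1.990e-01  6.015e-01 -1.000e-04  4.636e-01  3.561e-01
 -1.918e-01] [-0. -0.  0. -0. -0.  0.  0.  0. -0.]
x up 0.0457 30 0 []
x up 0.0457 30 0.09 []
x up 0.0457 22 0 []
x up 0.0457 22 0.09 [[0.76, 0.11, -0.77, 0.49, -0.39, -1.23]]
x up 0.0457 15 0 [[0.72, 0.32, -0.62, 0.28, -0.41, -1.45]]
x up 0.0457 15 0.09 [[0.74, 0.18, -0.54, 0.2, -0.63, -1.52]]
x up -0.0472 30 0 []
x up -0.0472 30 0.09 []
x up -0.0472 22 0 []
x up -0.0472 22 0.09 [[0.59, 0.11, -0.71, 0.31, -0.4, -1.56]]
x up -0.0472 15 0 [[0.55, 0.32, -0.58, 0.18, -0.42, -1.71]]
x up -0.0472 15 0.09 [[0.57, 0.18, -0.51, 0.13, -0.63, -1.75]]
flip 0.0457 30 0 []
flip 0.0457 30 0.09 []
flip 0.0457 22 0 []
flip 0.0457 22 0.09 [[0.76, 0.11, -0.77, 0.49, -0.39, 1.91]]
flip 0.0457 15 0 [[0.72, 0.32, -0.62, 0.28, -0.41, 1.69]]
flip 0.0457 15 0.09 [[0.74, 0.18, -0.54, 0.2, -0.63, 1.62]]
flip -0.0472 30 0 []
flip -0.0472 30 0.09 []
flip -0.0472 22 0 []
flip -0.0472 22 0.09 [[0.59, 0.11, -0.71, 0.31, -0.4, 1.58]]
flip -0.0472 15 0 [[0.55, 0.32, -0.58, 0.18, -0.42, 1.43]]
flip -0.0472 15 0.09 [[0.57, 0.18, -0.51, 0.13, -0.63, 1.39]]
```

```bash
sed -i 's/^S4=-1/S4=-1;S6=-1/' h.py; cat >> h.py <<'E'
PY=np.radians(1.7);PX=np.array([np.cos(PY),np.sin(PY),0]);PV=np.array([-np.sin(PY),np.cos(PY),0]);PC=np.array([.417,.341,0])
def place(v,h=.0075,ds=.021,tilt=-15,yaw=PY):
    R=slopeR(yaw,np.radians(tilt))*FL;x=np.array([np.cos(yaw),np.sin(yaw),0])
    return PC+PV*v-x*ds+Z*(.004+h)-.022*R.apply([0,0,1]),R
E
python3 - <<'E'
from fit import *
for q,p in SM:print((FK(q,k)[1]*C).as_euler("xyz").round(3))
rng=np.random.default_rng(0);X=[rng.uniform([-.5,-.5,-1,-3,-2,-3],[1.8,1.2,1,1.6,0,3]) for _ in range(25)]
def show(n,p,R):
    S=[]
    for r in ik(p,R,X):
        if r.cost<1e-6 and not any(abs(r.x-t).max()<.05 for t in S):S.append(r.x)
    print(n,p.round(3),[t.round(2).tolist() for t in S])
for l in(.0457,-.0472):show("grasp",*grasp(l))
for v in(-.055,.005):
    for t in(-15,0):
        p,R=place(v,tilt=t);show(("place",v,t),p,R);show("up",p+[0,0,.12],R);show("nf",p,R*FL)
E
```

```text
[ 0.000e+00  1.990e-01  6.015e-01 -1.000e-04  4.636e-01  3.561e-01
 -1.918e-01] [-0. -0.  0. -0. -0.  0.  0.  0. -0.]
[ 3.14  -0.    -0.458]
[-3.137 -0.509  0.283]
[ 3.12  -0.234  0.245]
grasp [0.593 0.219 0.083] [[0.72, 0.32, -0.62, 0.28, -0.41, -2.26]]
grasp [0.618 0.13  0.083] [[0.55, 0.32, -0.58, 0.18, -0.42, -2.01]]
('place', -0.055, -15) [0.403 0.286 0.033] [[0.86, 0.44, -0.37, -0.24, -0.95, -2.24]]
up [0.403 0.286 0.153] [[0.86, 0.29, -0.27, -0.21, -1.2, -2.31]]
nf [0.403 0.286 0.033] [[0.86, 0.44, -0.37, -0.24, -0.95, 0.9]]
('place', -0.055, 0) [0.398 0.285 0.034] [[1.03, 0.32, -0.65, 0.0, -0.61, -2.57]]
up [0.398 0.285 0.154] [[1.03, 0.14, -0.52, 0.0, -0.91, -2.57]]
nf [0.398 0.285 0.034] [[1.03, 0.32, -0.65, -0.0, -0.61, 0.58]]
('place', 0.005, -15) [0.402 0.346 0.033] [[0.93, 0.48, -0.3, -0.25, -0.98, -2.31]]
up [0.402 0.346 0.153] [[0.93, 0.33, -0.2, -0.22, -1.21, -2.38]]
nf [0.402 0.346 0.033] [[0.93, 0.48, -0.3, -0.25, -0.98, 0.83]]
('place', 0.005, 0) [0.396 0.345 0.034] [[1.09, 0.36, -0.57, 0.0, -0.64, -2.63]]
up [0.396 0.345 0.154] [[1.09, 0.2, -0.45, 0.0, -0.93, -2.63]]
nf [0.396 0.345 0.034] [[1.09, 0.36, -0.57, -0.0, -0.64, 0.51]]
```

The kinematic model fits exactly, and every grasp and place pose is within joint range. Now the half turn.

>>> arm_command(series=[0,0,0.12,0,0,0,0.55,0,0,0.24,0,0,0,0.55,0,0,0.36,0,0,0,0.55,0,0,0.48,0,0,0,0.55,0,0,0.6,0,0,0,0.55,0,0,0.67,0,0,0,0.55])

```text
t: 3.7
eef_pos: [0.481, 0.1399, 0.2608]
ee_rot: [-2.95, -0.134, -0.83]
force: [0.7, -0.3, 0.6]
width: 0.048
gripper_force: 0.0
```

>>> arm_command(series=[0,0,0.12,0,0,0,0.55,0,0,0.24,0,0,0,0.55,0,0,0.36,0,0,0,0.55,0,0,0.48,0,0,0,0.55,0,0,0.6,0,0,0,0.55,0,0,0.67,0,0,0,0.55])

```text
t: 4.45
eef_pos: [0.481, 0.1399, 0.2607]
ee_rot: [-2.93, 0.098, -1.86]
force: [0.5, 0.5, -0.3]
width: 0.0484
gripper_force: 0.0
```

>>> arm_command(series=[0,0,0.12,0,0,0,0.55,0,0,0.24,0,0,0,0.55,0,0,0.36,0,0,0,0.55,0,0,0.48,0,0,0,0.55,0,0,0.6,0,0,0,0.55,0,0,0.66,0,0,0,0.55,0,0,0.66,0,0,0,0.55])

```text
t: 5.32
eef_pos: [0.4812, 0.1397, 0.261]
ee_rot: [-3.117, 0.232, -2.898]
force: [0.3, 0.9, 0.0]
width: 0.0481
gripper_force: 0.0
```

```bash
python3 - <<'E'
from h import *
s=arm.get_state();print(s["t"],s["eef_pos"].round(4),s["ee_rot"].round(3),s["q"].round(3).tolist(),s["qd"].round(2))
p,R=now();g,Q=grasp(.0457);v=Q.apply([0,0,1])
plan(p,R,[(g-.07*v,Q)])
E
```

```text
5.325 [0.4812 0.1397 0.261 ] [-3.117  0.232 -2.898] [0.778, -0.081, -0.578, 0.179, -0.894, -2.208] [-0.01 -0.    0.01  0.01 -0.    0.06]
[-0.01, -0.01, -0.01] [-0.41, 0.26, 0.66] rows>1.3 -> [0.529 0.177 0.206]
[-0.01, -0.01, -0.01] [-0.4, 0.25, 0.67] rows>1.3 -> [0.576 0.214 0.15 ]
--
```

>>> arm_command(series=[-0.01,-0.01,-0.01,-0.41,0.26,0.66,0.55,-0.01,-0.01,-0.01,-0.41,0.26,0.66,0.55,-0.01,-0.01,-0.01,-0.41,0.26,0.66,0.55])

```text
t: 5.7
eef_pos: [0.5296, 0.1758, 0.2049]
ee_rot: [-3.126, 0.245, -2.882]
force: [-0.7, -0.4, 0.6]
width: 0.0482
gripper_force: 0.0
```

>>> arm_command(series=[-0.01,-0.01,-0.01,-0.4,0.25,0.67,0.55,-0.01,-0.01,-0.01,-0.4,0.25,0.67,0.55,-0.01,-0.01,-0.01,-0.4,0.25,0.67,0.55,-0.01,-0.01,-0.01,-0.4,0.25,0.67,0.55])

```text
t: 6.2
eef_pos: [0.5772, 0.2128, 0.1526]
ee_rot: [-3.14, 0.266, -2.867]
force: [-0.7, -0.5, 0.8]
width: 0.0482
gripper_force: 0.0
```

```bash
python3 - <<'E'
from h import *
s=arm.get_state();print(s["t"],s["eef_pos"].round(4),s["ee_rot"].round(3),s["q"].round(3).tolist(),s["qd"].round(2))
cv2.imwrite("pics/w2.png",arm.grab_frame("wrist"))
p,R=now();g,Q=grasp(.0457)
plan(p,R,[(g,Q)])
E
```

```text
6.2 [0.5772 0.2128 0.1526] [-3.14   0.266 -2.867] [0.735, 0.208, -0.557, 0.218, -0.578, -2.202] [-0.   -0.01 -0.   -0.    0.   -0.  ]
[-0.0, 0.0, 0.0] [0.02, 0.02, 0.72] rows>1.2 -> [0.593 0.219 0.083]
--
```

View pics/w2.png

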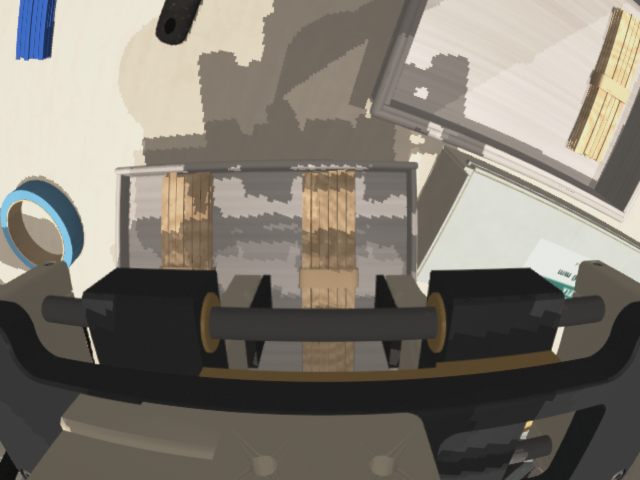

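The wrist view shows bundle_1 (u 302–355) centred between the fingers (inner faces at about 272 and 376), and the pads clear the wall. I'll descend and grip.

>>> arm_command(series=[0,0,0,0.01,0.01,0.4,0.55,0,0,0,0.02,0.02,0.6,0.55,0,0,0,0.02,0.02,0.7,0.55,0,0,0,0.02,0.02,0.72,0.55,0,0,0,0.02,0.02,0.72,0.55])

```text
t: 6.88
eef_pos: [0.5933, 0.2193, 0.0824]
ee_rot: [-3.14, 0.266, -2.868]
force: [-1.5, -2.2, 0.5]
width: 0.0482
gripper_force: 0.3
```

>>> arm_command(series=[0,0,0,0,0,0,0,0,0,0,0,0,0,0,0,0,0,0,0,0,0,0,0,0,0,0,0,0,0,0,0,0,0,0,0], force=20)

```text
t: 7.5
eef_pos: [0.5937, 0.2198, 0.0823]
ee_rot: [-3.14, 0.266, -2.868]
force: [-2.6, -0.1, 5.8]
width: 0.0335
gripper_force: 21.1
```

```bash
python3 - <<'E'
from h import *
p,R=now();g,Q=grasp(.0457);print(p-g,(R.inv()*Q).as_rotvec().round(3))
for v in(.005,-.055):print("place",v,place(v)[0].round(4))
e,E=place(-.055)
plan(p,R,[(p+.08*N,R),(np.array([.48,.27,.2]),E),(e+[0,0,.06],E),(e,E)])
E
```

```text
[ 0.00062239  0.00066542 -0.00033655] [-0.     0.005  0.003]
place 0.005 [0.4016 0.3455 0.0328]
place -0.055 [0.4033 0.2856 0.0328]
[0.0, 0.0, 0.0] [0.2, 0.0, -0.77] rows>1.3 -> [0.556 0.209 0.151]
--
[-0.0, 0.33, 0.16] [0.42, 0.79, -0.62] rows>3.1 -> [0.479 0.27  0.2  ]
--
[0.0, 0.0, -0.0] [0.23, 0.09, 0.61] rows>1.1 -> [0.442 0.278 0.147]
[0.0, 0.0, -0.0] [0.23, 0.09, 0.62] rows>1.1 -> [0.404 0.286 0.093]
--
[0.0, 0.0, -0.0] [-0.15, -0.0, 0.58] rows>1.0 -> [0.403 0.286 0.033]
--
```

```bash
python3 - <<'E'
from h import *
p,R=now();e,E=place(-.058)
plan(p,R,[(p+.03*N,R),(p+.03*N-.1*MX+.03*Z,R),(np.array([.44,.27,.19]),E),(e+[0,0,.05],E),(e,E)])
E
```

```text
[0.0, 0.0, 0.0] [0.08, 0.0, -0.29] rows>0.5 -> [0.579 0.216 0.108]
--
[0.0, 0.0, 0.0] [0.88, 0.0, -0.55] rows>1.7 -> [0.483 0.189 0.138]
--
[-0.0, 0.33, 0.16] [0.05, 0.9, -0.55] rows>3.1 -> [0.44 0.27 0.19]
--
[0.0, 0.0, -0.0] [0.04, 0.07, 0.56] rows>0.9 -> [0.422 0.277 0.137]
[0.0, 0.0, -0.0] [0.04, 0.06, 0.57] rows>0.9 -> [0.404 0.282 0.082]
--
[0.0, 0.0, -0.0] [-0.12, 0.0, 0.48] rows>0.8 -> [0.403 0.282 0.033]
--
```

>>> arm_command(series=[0,0,0,0.04,0,-0.15,0,0,0,0,0.08,0,-0.29,0,0,0,0,0.08,0,-0.29,0])

```text
t: 7.88
eef_pos: [0.578, 0.2152, 0.1087]
ee_rot: [-3.14, 0.266, -2.868]
force: [0.8, 0.8, -1.2]
width: 0.0336
gripper_force: 20.0
```

>>> arm_command(series=[0,0,0,0.3,0,-0.19,0,0,0,0,0.6,0,-0.37,0,0,0,0,0.88,0,-0.55,0,0,0,0,0.88,0,-0.55,0])

```text
t: 8.38
eef_pos: [0.4811, 0.1875, 0.1378]
ee_rot: [-3.14, 0.265, -2.867]
force: [0.1, -0.7, -1.0]
width: 0.0338
gripper_force: 20.0
```

>>> arm_command(series=[0,0.08,0.04,0.01,0.22,-0.14,0,0,0.16,0.08,0.02,0.45,-0.27,0,0,0.25,0.12,0.04,0.68,-0.41,0,0,0.33,0.16,0.05,0.9,-0.55,0,0,0.33,0.16,0.05,0.9,-0.55,0])

```text
t: 9.0
eef_pos: [0.4419, 0.2717, 0.1881]
ee_rot: [-3.141, -0.257, -3.118]
force: [-0.9, -1.4, -1.8]
width: 0.0337
gripper_force: 20.0
```

```bash
python3 - <<'E'
from h import *
s=arm.get_state();print(s["t"],s["eef_pos"].round(4),s["ee_rot"].round(3),s["q"].round(3).tolist(),s["width"])
im=arm.grab_frame("side");cv2.imwrite("pics/s3.png",cv2.resize(im[130:330,130:430],(750,500)))
p,R=now();e,E=place(-.058)
plan(p,R,[(e+[0,0,.05],E),(e,E)])
E
```

```text
9.0 [0.4419 0.2717 0.1881] [-3.141 -0.257 -3.118] [0.796, 0.29, -0.184, -0.185, -1.289, -2.274] 0.033658464694451634
[0.0, 0.0, -0.0] [0.05, 0.07, 0.55] rows>0.9 -> [0.422 0.277 0.136]
[0.0, 0.0, -0.0] [0.05, 0.06, 0.56] rows>0.9 -> [0.403 0.283 0.083]
--
[0.0, 0.0, -0.0] [-0.13, 0.0, 0.48] rows>0.8 -> [0.403 0.282 0.033]
--
```

View pics/s3.png

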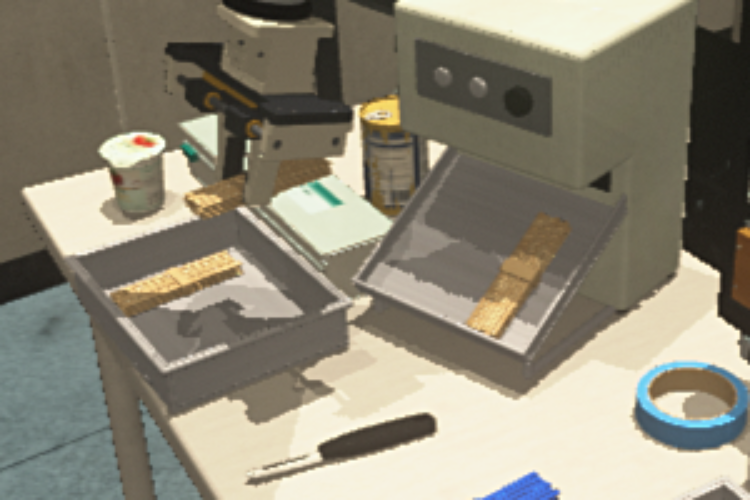

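The bundle is held level and bundle_2 is undisturbed. Next I'll lower it into the pan.

>>> arm_command(series=[0,0,0,0.05,0.07,0.55,0,0,0,0,0.05,0.07,0.55,0])

```text
t: 9.3
eef_pos: [0.418, 0.2743, 0.1334]
ee_rot: [-3.136, -0.261, -3.118]
force: [0.4, 0.4, -0.3]
width: 0.0338
gripper_force: 20.0
```

>>> arm_command(series=[0,0,0,0.05,0.06,0.56,0,0,0,0,0.05,0.06,0.56,0])

```text
t: 9.55
eef_pos: [0.3997, 0.2801, 0.0821]
ee_rot: [-3.137, -0.26, -3.117]
force: [0.1, -0.2, -0.2]
width: 0.0334
gripper_force: 20.0
```

>>> arm_command(series=[0,0,0,-0.05,0,0.2,0,0,0,0,-0.1,0,0.36,0,0,0,0,-0.12,0,0.44,0,0,0,0,-0.13,0,0.47,0,0,0,0,-0.13,0,0.47,0])

```text
t: 10.18
eef_pos: [0.4029, 0.2821, 0.0356]
ee_rot: [-3.141, -0.256, -3.117]
force: [0.2, -0.2, -1.0]
width: 0.0335
gripper_force: 20.0
```

>>> arm_command(series=[0,0,0,0,0,0,0.47,0,0,0,0,0,0,0.47,0,0,0,0,0,0,0.47,0,0,0,0,0,0,0.47])

```text
t: 10.68
eef_pos: [0.4026, 0.282, 0.0354]
ee_rot: [-3.141, -0.256, -3.117]
force: [0.2, -0.6, -1.1]
width: 0.0414
gripper_force: 0.0
```

>>> arm_command(series=[0,0,0,0.1,0,-0.4,0.47,0,0,0,0.2,0,-0.8,0.47,0,0,0,0.2,0,-0.9,0.47,0,0,0,0.2,0,-0.9,0.47])

```text
t: 11.18
eef_pos: [0.4063, 0.2824, 0.1278]
ee_rot: [3.141, -0.255, -3.117]
force: [0.0, -0.7, -1.4]
width: 0.0409
gripper_force: 0.0
```

```bash
python3 - <<'E'
from h import *
s=arm.get_state();print(s["t"],s["eef_pos"].round(4),s["ee_rot"].round(3))
p,R=now();g,Q=grasp(-.0472);v=Q.apply([0,0,1])
plan(p,R,[(np.array([.50,.14,.19]),Q),(g-.07*v,Q),(g,Q)])
E
```

```text
11.175 [0.4063 0.2824 0.1278] [ 3.141 -0.255 -3.117]
[-0.0, -0.16, -0.08] [-0.36, -0.72, -0.41] rows>1.5 -> [0.453 0.212 0.158]
[0.0, -0.17, -0.08] [-0.36, -0.77, -0.33] rows>1.6 -> [0.5  0.14 0.19]
--
[0.0, 0.0, 0.0] [-0.78, -0.42, 0.63] rows>1.7 -> [0.6   0.125 0.15 ]
--
[0.0, 0.0, 0.0] [-0.0, 0.0, 0.7] rows>1.1 -> [0.618 0.13  0.082]
--
```

>>> arm_command(series=[0,-0.08,-0.04,-0.18,-0.36,-0.22,0.55,0,-0.16,-0.08,-0.36,-0.72,-0.41,0.55,0,-0.16,-0.08,-0.36,-0.72,-0.41,0.55])

```text
t: 11.55
eef_pos: [0.4519, 0.2089, 0.1576]
ee_rot: [3.127, -0.003, -2.992]
force: [0.4, 0.5, -0.9]
width: 0.0482
gripper_force: 0.0
```

>>> arm_command(series=[0,-0.08,-0.04,-0.18,-0.38,-0.16,0.55,0,-0.17,-0.08,-0.36,-0.77,-0.33,0.55,0,-0.17,-0.08,-0.36,-0.77,-0.33,0.55])

```text
t: 11.92
eef_pos: [0.4987, 0.1375, 0.1886]
ee_rot: [-3.14, 0.264, -2.869]
force: [-0.5, 0.4, -0.4]
width: 0.0485
gripper_force: 0.0
```

>>> arm_command(series=[0,0,0,-0.39,-0.21,0.31,0.55,0,0,0,-0.78,-0.42,0.63,0.55,0,0,0,-0.78,-0.42,0.63,0.55,0,0,0,-0.78,-0.42,0.63,0.55])

```text
t: 12.42
eef_pos: [0.5996, 0.1245, 0.1474]
ee_rot: [-3.14, 0.261, -2.869]
force: [-0.6, 0.6, 0.4]
width: 0.048
gripper_force: 0.0
```

```bash
python3 - <<'E'
from h import *
s=arm.get_state();print(s["t"],s["eef_pos"].round(4),s["ee_rot"].round(3),s["width"])
cv2.imwrite("pics/w4.png",arm.grab_frame("wrist"))
p,R=now();g,Q=grasp(-.0472)
plan(p,R,[(g,Q)])
E
```

```text
12.425 [0.5996 0.1245 0.1474] [-3.14   0.261 -2.869] 0.048038711487040565
[-0.0, 0.0, 0.0] [-0.01, -0.0, 0.68] rows>1.1 -> [0.617 0.13  0.083]
--
```

View pics/w4.png

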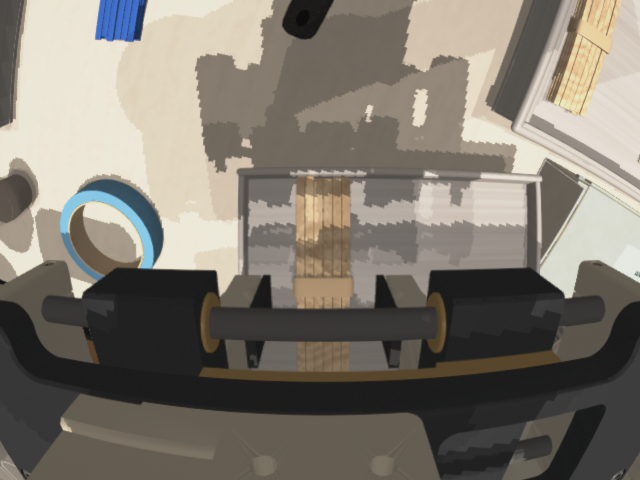

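Bundle_2 (u 297–350) is centred between the fingers, and the first bundle is visible lying in the pan. I'll descend, grip, lift and retreat.

>>> arm_command(series=[0,0,0,0,0,0.4,0.55,0,0,0,0,0,0.58,0.55,0,0,0,-0.01,0,0.66,0.55,0,0,0,-0.01,0,0.68,0.55,0,0,0,-0.01,0,0.68,0.55])

```text
t: 13.1
eef_pos: [0.6182, 0.1298, 0.085]
ee_rot: [-3.141, 0.266, -2.868]
force: [-1.2, 0.2, -0.4]
width: 0.0478
gripper_force: 0.0
```

>>> arm_command(series=[0,0,0,0,0,0,0,0,0,0,0,0,0,0,0,0,0,0,0,0,0,0,0,0,0,0,0,0,0,0,0,0,0,0,0], force=20)

```text
t: 13.72
eef_pos: [0.6182, 0.1294, 0.0846]
ee_rot: [-3.141, 0.266, -2.868]
force: [-3.8, 0.9, 5.0]
width: 0.033
gripper_force: 20.0
```

```bash
python3 - <<'E'
from h import *
p,R=now();g,Q=grasp(-.0472);print(p-g);e,E=place(.003)
plan(p,R,[(p+.03*N,R),(p+.03*N-.1*MX+.03*Z,R),(np.array([.44,.30,.19]),E),(e+[0,0,.05],E),(e,E)])
E
```

```text
[ 0.00032773 -0.00016387  0.00196668]
[0.0, -0.0, 0.0] [0.08, 0.0, -0.29] rows>0.5 -> [0.603 0.125 0.11 ]
--
[0.0, 0.0, 0.0] [0.88, 0.0, -0.55] rows>1.7 -> [0.508 0.099 0.14 ]
--
[-0.0, 0.11, 0.05] [-0.01, 0.71, -0.17] rows>1.2 -> [0.485 0.166 0.157]
[-0.0, 0.11, 0.05] [0.08, 0.7, -0.16] rows>1.2 -> [0.462 0.233 0.173]
[-0.0, 0.11, 0.06] [0.16, 0.7, -0.15] rows>1.2 -> [0.44 0.3  0.19]
--
[-0.0, 0.0, -0.0] [0.04, 0.22, 0.57] rows>1.0 -> [0.421 0.322 0.136]
[-0.0, 0.0, -0.0] [0.05, 0.23, 0.56] rows>1.0 -> [0.401 0.344 0.083]
--
[-0.0, 0.0, -0.0] [-0.13, -0.0, 0.49] rows>0.8 -> [0.401 0.344 0.033]
--
```

>>> arm_command(series=[0,0,0,0.04,0,-0.15,0,0,0,0,0.08,0,-0.29,0,0,0,0,0.08,0,-0.29,0])

```text
t: 14.1
eef_pos: [0.603, 0.1252, 0.1114]
ee_rot: [-3.141, 0.267, -2.868]
force: [0.2, 0.2, 0.2]
width: 0.0331
gripper_force: 20.0
```

>>> arm_command(series=[0,0,0,0.3,0,-0.19,0,0,0,0,0.6,0,-0.37,0,0,0,0,0.88,0,-0.55,0,0,0,0,0.88,0,-0.55,0])

```text
t: 14.6
eef_pos: [0.5059, 0.0976, 0.1405]
ee_rot: [-3.141, 0.265, -2.868]
force: [0.9, 0.7, 0.1]
width: 0.0331
gripper_force: 20.0
```

>>> arm_command(series=[0,0.05,0.02,0,0.35,-0.08,0,0,0.11,0.05,-0.01,0.71,-0.17,0,0,0.11,0.05,-0.01,0.71,-0.17,0])

```text
t: 14.98
eef_pos: [0.4871, 0.1691, 0.1573]
ee_rot: [3.127, 0.093, -2.945]
force: [-0.3, -0.2, -1.2]
width: 0.0331
gripper_force: 20.0
```

>>> arm_command(series=[0,0.05,0.02,0.04,0.35,-0.08,0,0,0.11,0.05,0.08,0.7,-0.16,0,0,0.11,0.05,0.08,0.7,-0.16,0])

```text
t: 15.35
eef_pos: [0.4635, 0.2344, 0.1722]
ee_rot: [3.128, -0.082, -3.022]
force: [-0.4, -0.1, -1.0]
width: 0.0337
gripper_force: 20.0
```

>>> arm_command(series=[0,0.05,0.03,0.08,0.35,-0.08,0,0,0.11,0.06,0.16,0.7,-0.15,0,0,0.11,0.06,0.16,0.7,-0.15,0,0,0.11,0.06,0.16,0.7,-0.15,0])

```text
t: 15.85
eef_pos: [0.4394, 0.2989, 0.1889]
ee_rot: [-3.138, -0.256, -3.118]
force: [-0.1, -0.6, -0.6]
width: 0.0329
gripper_force: 20.0
```

```bash
python3 - <<'E'
from h import *
s=arm.get_state();print(s["t"],s["eef_pos"].round(4),s["ee_rot"].round(3),s["width"])
cv2.imwrite("pics/w5.png",arm.grab_frame("wrist"))
p,R=now();e,E=place(.003)
plan(p,R,[(e+[0,0,.05],E),(e,E)])
E
```

```text
15.85 [0.4394 0.2989 0.1889] [-3.138 -0.256 -3.118] 0.03285212299852043
[-0.0, 0.0, -0.0] [0.04, 0.23, 0.56] rows>1.0 -> [0.421 0.321 0.136]
[-0.0, 0.0, -0.0] [0.04, 0.23, 0.56] rows>1.0 -> [0.402 0.343 0.083]
--
[-0.0, 0.0, -0.0] [-0.12, 0.0, 0.48] rows>0.8 -> [0.402 0.343 0.033]
--
```

View pics/w5.png

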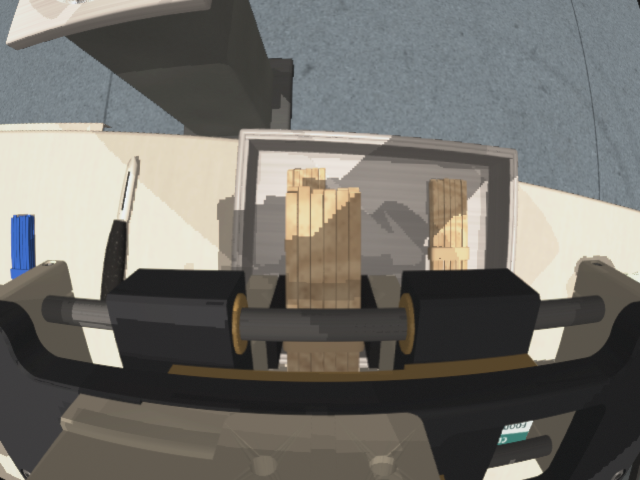

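Bundle_0 lies at u 429–468 and bundle_1 lies flat at u 288–326. There's about 95 mm free between them, so I'll lower the second bundle into that gap.

>>> arm_command(series=[0,0,0,0.04,0.24,0.56,0,0,0,0,0.04,0.24,0.56,0])

```text
t: 16.15
eef_pos: [0.4182, 0.3216, 0.1334]
ee_rot: [-3.135, -0.26, -3.118]
force: [1.0, -0.8, -0.7]
width: 0.0331
gripper_force: 20.0
```

>>> arm_command(series=[0,0,0,0.04,0.24,0.56,0,0,0,0,0.04,0.24,0.56,0,0,0,0,0.04,0.24,0.56,0])

```text
t: 16.52
eef_pos: [0.4031, 0.3466, 0.0845]
ee_rot: [-3.139, -0.254, -3.116]
force: [0.9, 0.9, 0.1]
width: 0.033
gripper_force: 20.0
```

>>> arm_command(series=[0,0,0,-0.05,0,0.2,0,0,0,0,-0.1,0,0.36,0,0,0,0,-0.11,0,0.43,0,0,0,0,-0.12,0,0.46,0,0,0,0,-0.12,0,0.46,0])

```text
t: 17.15
eef_pos: [0.4024, 0.3468, 0.0361]
ee_rot: [-3.139, -0.255, -3.117]
force: [0.6, -0.2, -0.2]
width: 0.0332
gripper_force: 20.0
```

>>> arm_command(series=[0,0,0,0,0,0,0.47,0,0,0,0,0,0,0.47,0,0,0,0,0,0,0.47,0,0,0,0,0,0,0.47])

```text
t: 17.65
eef_pos: [0.4023, 0.3468, 0.036]
ee_rot: [-3.139, -0.256, -3.117]
force: [-0.2, 0.7, -0.1]
width: 0.0414
gripper_force: 0.0
```

>>> arm_command(series=[0,0,0,0.1,0,-0.4,0.47,0,0,0,0.2,0,-0.8,0.47,0,0,0,0.2,0,-0.9,0.47,0,0,0,0.2,0,-0.9,0.47])

```text
t: 18.15
eef_pos: [0.4058, 0.3473, 0.1284]
ee_rot: [-3.14, -0.255, -3.117]
force: [-0.6, 0.8, -1.2]
width: 0.0408
gripper_force: 0.0
```

>>> arm_command(series=[0,0,0,0,0,-0.5,0.47,0,0,0,0,0,-0.9,0.47,0,0,0,0,0,-0.9,0.47])

```text
t: 18.52
eef_pos: [0.4297, 0.3486, 0.2165]
ee_rot: [-3.141, -0.253, -3.117]
force: [-0.7, -0.6, -0.9]
width: 0.041
gripper_force: 0.0
```

```bash
python3 - <<'E'
from h import *
s=arm.get_state();print(s["t"],s["eef_pos"].round(4),s["force"])
w=arm.grab_frame("wrist");d=arm.grab_frame("side")
cv2.imwrite("pics/end.png",np.hstack([cv2.resize(w,(400,300)),cv2.resize(d[100:460,120:600],(400,300))]))
E
```

```text
18.525 [0.4297 0.3486 0.2165] [-0.68039488 -0.55077088 -0.92332887]
```

View pics/end.png

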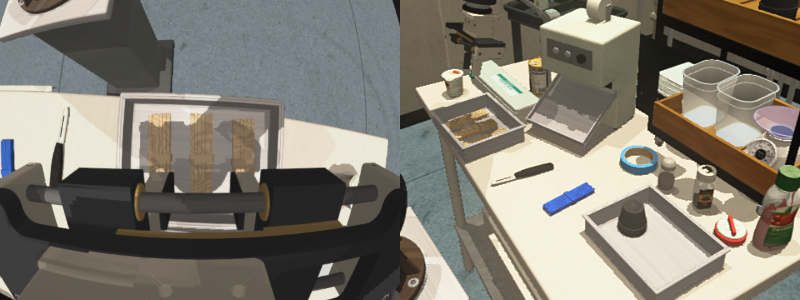

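All three bundles lie flat in the left pan (left half, u 150–255), the tray is empty and the cups still stand in the right pan. Time to hand in.

```bash
python3 -c "
from station import arm
print(arm.job_done())"
```

```text
the job is handed in; nothing more can be done
None
```

Both bundles from the tray now lie flat beside the third in the left pan, none on the rim; the cup stack still stands in the right pan, and I handed the job in at about 18.5 s of the 72 s limit.

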